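# Check and reload the feed station of a metal printer

### The arm

A 6-joint arm with a two-finger parallel gripper is mounted at the origin on the work surface. World frame = base frame: x ahead of the robot, y to its left, z up, the work surface at z = 0. Lengths are in m, angles in rad, forces in N, time in s.
With the tool pointing down it reaches from about 0.3 to 0.775 m from the base axis. Payload 14.6 kg.
Tool frame: the origin (TCP) lies at the very end of the fingers, on their centre line; the grasp point (between the pads) lies 19 mm behind it; z points along the fingers, y is the line along which they close (so a half turn about z gives the same grasp; the last joint's range is limited). The gripper opens to 85 mm and grips with 20 to 120 N. Pads are 22 mm wide; open, the fingers measure 114 mm over their backs; the gripper's body (76 mm by 85 mm) begins 54 mm behind the grasp point. The pads swing forward as they close: fully open they stand 13 mm farther back than shut.
Start: joints at [-1.376, 0.3, 1.521, -0, 1.321, -0.067], TCP at [0.142, -0.531, 0.231] pointing down, gripper open.
Joint ranges: [-3.03, 3.03], [-0.79, 2.21], [0.23, 2.52], [-1.04, 4.18], [0, 3.07], [-2.55, 2.55]. Speed limits (rad/s): [2.22, 2.22, 2.57, 3.14, 3.14, 3.14].

### API

Orientations are given as a rotation vector (axis times angle).
In Python, from station import ctrl gives the robot as it stands. The module is installed in compiled form; this text tells all that it offers.
- The arm moves only by the shell command python3 -m inch 'ROWS' [FORCE]. ROWS is JSON, one flat list of numbers, 5 for each row, row after row: the finger opening in mm, from 0 to 85.4, then the shift along the world's x, y, z in mm, then the turn about the world's z in degrees. A call has exactly 10 rows; each row shifts and turns the commanded pose from where the row before left it; what a row does not reach is not made up. A row lasts 1/12 s, in which the tool goes at most 41.7 mm and 7.16 degrees, less where a joint would pass 70% of its speed; a pose out of reach is approached as far as the arm can. A call is refused whole if a number of a shift passes 41.7 or a number of a turn 7.16, either way. A call with a gripper value outside its range is refused whole. The fingers move at their own pace and stop on an object; FORCE is the grip in N (left out, the last holds). Time passes only in rows, so rows that do not move let the fingers close, or fill a call up. It gives the time, the measured TCP pose, the force, the opening and the grip force at its end, in the units of the state.
- ctrl.sense(): the state, without advancing time (a new reading comes with each control period).
- ctrl.grab_frame(name): name is "scene" or "top"; returns a dict with "img" (400x640x3 uint8, blue, green, red), "range_z" (400x640 float32, m along the optical axis (not along the pixel's ray), 0 where there is no reading), "camera_matrix" (3x3 intrinsics, pixels), "rvec" (rotation vector, rad) and "tvec" (3), from world to camera coordinates, as OpenCV has them. Camera axes: x right, y down, z forward; pixel columns grow to the right and rows downward; lengths in m; the calibration is good to about 2 mm. A picture is of the moment at which its call begins.
- ctrl.close_job(): hands the job in; it is judged then, once.
Trained networks look in the newest picture that a camera, given by its name, has taken for a name from the list of things; names that differ only in an ending like _2 or _b are one class to them, and where a whole thing is asked for, a point or a joint stands for the part that bears it (a point fixed in the world has none). Each returns a list of dicts, best first, with "score" (0 to 1); they miss things now and then, are a little off and sometimes report something else, mostly with a low value. They report only what shows in the picture. A call takes as long as a camera call. They do not tell look-alikes from the thing itself.
- ctrl.find_in(camera, query): "rect" ([centre column, centre row, width, height] in pixels, round what is visible of it).
The state is a dict: "t": time; "qpos": joint angles; "joint_velocities": joint speeds; "joint_efforts": joint torques, N m; "ee_pos": TCP position; "ee_rot": TCP orientation; "wrist_force": force on the tool from outside, world axes, zero at the start; "ft_torque": the same for the moment, N m; "gripper_width": finger opening in m; "grip_force": force on a finger pad.
Only numpy, scipy, OpenCV 4.12 (cv2) and the standard library are available. Lean on these libraries where they do the work, as an engineer would, in place of code of your own. Each camera call takes 0.05 s, during which the arm holds its last target. There are 200 camera calls.

### The job

Take the cover off the feed station, then feel down to the bottom of each of the three bays in turn, from your left to your right, touching the floor or whatever stands on it, and pull out every broken-off outlet stub you find; never push a cartridge down on one. Seat each cartridge that is on the bench fully home in the bay of its colour (a bay whose cartridge is missing stays empty but must be cleared as well), then put the cover back on its pins, flat on the deck. Leave the other things on the bench alone.

Things in the scene. Friction and masses are not known exactly. Their poses are not given: they have to be found in the camera images.
- station: Grey three-bay material feed station, fixed, 132 x 244 mm, flat deck 64 mm above the bench. Origin on the bench under its centre; x across it away from the robot, y along the row of bays (to the robot's left), z up. Two steel pins, 7 mm thick with tapered tips, stand 12 mm above the deck on its centre line at y = +108 and -108 mm.
- deck (a point): Centre of the station's deck, 64 mm above the bench; axes as the station. Below it three bays (pockets) 70 mm (station x) by 40 mm (station y), 48 mm deep, 60 mm apart along y, under the cover at first. Shut fingertips fit in.
- cover: Black hood, at first on the pins over all three bays: 100 (x) x 188 (y) x 36 mm, inside 31 mm high, plus an ear 5 mm thick at each end with a 10.5 mm hole at y = +108 and -108 mm for the pins (240 mm overall, same either way round), 280 g. Origin: centre of its open underside, flat on the deck when seated. Free bench for it lies about 0.41 m ahead and 0.36 m left of the robot.
- cover_grip (a point): Middle of the orange grip on the cover: a solid bar 14 mm thick (cover x), 70 mm long (cover y), 26 mm tall on the hood's top; this point is 49 mm above the cover's underside.
- bay1 (a point): Centre of the floor of the left-hand bay, marked blue. A broken-off stub may stand here (not reported: touch to find out): an upright loose black peg 16 mm thick, top 26 mm above this point and 22 mm below the deck, its 8 mm long foot loose in the hole in the floor, 40 g; 27 mm of room either side of it along station x.
- port1: Brass port plate: the whole floor of the left-hand (blue) bay, with a 14 mm square hole 8 mm deep in its middle; a seated cartridge hangs by its flange, 6 mm clear of it. Origin 16 mm below the bay floor; axes as the station.
- cart1_mid (a point): Blue cartridge (may be absent), standing loose, 69 mm tall, 112 to 224 g; point half-way up, z up. Body 66 (x) x 36 (y) x 42 mm, narrower foot, then a flange 80 x 48 x 5 mm that rests on the deck, then a grip fin 14 mm thick (x), 34 long (y), 22 tall. Goes in the blue bay, its x along station x, either way round; fully home this point is 56.5 mm above the bench.
- bay2 (a point): Centre of the floor of the middle bay, marked yellow. A broken-off stub may stand here (not reported: touch to find out): an upright loose black peg 16 mm thick, top 26 mm above this point and 22 mm below the deck, its 8 mm long foot loose in the hole in the floor, 40 g; 27 mm of room either side of it along station x.
- port2: Brass port plate: the whole floor of the middle (yellow) bay, with a 14 mm square hole 8 mm deep in its middle; a seated cartridge hangs by its flange, 6 mm clear of it. Origin 16 mm below the bay floor; axes as the station.
- cart2_mid (a point): Yellow cartridge (may be absent), standing loose, 69 mm tall, 112 to 224 g; point half-way up, z up. Body 66 (x) x 36 (y) x 42 mm, narrower foot, then a flange 80 x 48 x 5 mm that rests on the deck, then a grip fin 14 mm thick (x), 34 long (y), 22 tall. Goes in the yellow bay, its x along station x, either way round; fully home this point is 56.5 mm above the bench.
- bay3 (a point): Centre of the floor of the right-hand bay, marked red. A broken-off stub may stand here (not reported: touch to find out): an upright loose black peg 16 mm thick, top 26 mm above this point and 22 mm below the deck, its 8 mm long foot loose in the hole in the floor, 40 g; 27 mm of room either side of it along station x.
- port3: Brass port plate: the whole floor of the right-hand (red) bay, with a 14 mm square hole 8 mm deep in its middle; a seated cartridge hangs by its flange, 6 mm clear of it. Origin 16 mm below the bay floor; axes as the station.
- cart3_mid (a point): Red cartridge (may be absent), standing loose, 69 mm tall, 112 to 224 g; point half-way up, z up. Body 66 (x) x 36 (y) x 42 mm, narrower foot, then a flange 80 x 48 x 5 mm that rests on the deck, then a grip fin 14 mm thick (x), 34 long (y), 22 tall. Goes in the red bay, its x along station x, either way round; fully home this point is 56.5 mm above the bench.
- tub: Red open scrap tub fixed to the bench, 85 x 120 x 45 mm, a handy place to drop stubs. Origin under its centre.
- print: Bystander: grey metal printed part, 85 x 50 x 34 mm, origin under its centre.
- bottle: Bystander: white bottle, 52 mm thick, 120 mm tall, origin under its centre.
- caliper: Bystander: steel caliper 200 mm long lying flat, origin near its middle, long side along its x.
- jar: Bystander: amber jar, 60 mm thick, 70 mm tall, origin under its centre.
- scraper: Bystander: scraper 200 mm long lying flat along its x.
- driver: Bystander: screwdriver 180 mm long lying flat along its x.
Things that resemble listed ones, but are neither listed nor needed, are in the scene too. There is more than one size of the part that bears cart1_mid; the job needs the middle-sized.

How it is judged:
By the outcome, as a careful person would: the job done as asked, in the order asked, and still so for the second after the job is handed in, with the robot touching nothing.
Of stub1, stub2, stub3 only 1 to 2 are there at a start; the rules pass over those that are not, and their reading is None.
Of cart1, cart2, cart3 only 2 to 3 are there at a start; the rules pass over those that are not, and their reading is None.
At some moment in a run one of cart1, cart2, cart3 may be knocked a few centimetres aside while the robot is not near it.
It also fails if it takes over 208 s, if anything falls off the work surface, if the arm or the gripper's body presses on something with over 40 N, if the wrist force passes 120 N, or if a joint passes its speed limit or range.

## Working session

There is one attempt and no reset: what is moved stays moved. The work goes in short steps, Python scripts to look and compute and a shell command to move; the robot and the scene stay as the last step left them, time stands still between calls to the robot, and variables do not carry over. Pictures are saved under pics/ and viewed, at most 14 in all, crops included, and the job is handed in when it is done.

```bash
mkdir -p pics
cat > h.py <<'E'
import numpy as np,cv2
from station import ctrl
def grab(n):
    f=ctrl.grab_frame(n); R,_=cv2.Rodrigues(np.array(f['rvec'],float)); f['R']=R; f['t']=np.array(f['tvec'],float).ravel(); return f
def cloud(f):
    z=f['range_z'].astype(float); K=f['camera_matrix']; v,u=np.mgrid[:z.shape[0],:z.shape[1]]
    c=np.stack([(u-K[0,2])/K[0,0]*z,(v-K[1,2])/K[1,1]*z,z],-1)
    w=(c-f['t'])@f['R']; w[z==0]=np.nan; return w
def st():
    s=ctrl.sense(); print('t',round(s['t'],2),'tcp',np.round(np.array(s['ee_pos'])*1000,1),'rot',np.round(s['ee_rot'],3),'F',np.round(s['wrist_force'],1),'w',round(s['gripper_width']*1000,1),'g',round(s['grip_force'],1),'q',np.round(s['qpos'],2))
E
python3 - <<'E'
from h import *
st()
for n in('scene','top'):
    f=grab(n); cv2.imwrite(f'pics/{n}0.png',f['img']); w=cloud(f)
    print(n,f['camera_matrix'][0,0],'cam',-f['R'].T@f['t'])
    for q in('station','cover','cover_grip','cart1_mid','cart2_mid','cart3_mid','tub'):
        for d in ctrl.find_in(n,q)[:4]:
            r=d['rect']; p=w[int(np.clip(r[1],0,399)),int(np.clip(r[0],0,639))]
            print(q,round(d['score'],2),np.round(r),np.round(p*1000))
E
```

```text
t 0.0 tcp [ 142.3 -531.   230.7] rot [-3.114 -0.41   0.   ] F [-1.  -0.3  0.5] w 85.4 g 0.0 q [-1.38  0.3   1.52  0.    1.32 -0.07]
scene 389.3290550830351 cam [1.0335073  0.37240257 1.03196978]
station 0.79 [328. 223.  90.  90.] [654.  69. 101.]
station 0.26 [270. 125.  28.  22.] [ 483. -327.   53.]
cover 0.82 [327. 214.  72.  69.] [631.  50. 103.]
cover_grip 0.75 [329. 214.  73.  65.] [631.  53. 102.]
cart1_mid 0.97 [270. 126.  24.  24.] [ 483. -327.   53.]
cart1_mid 0.84 [321. 144.  37.  32.] [ 438. -141.   65.]
cart1_mid 0.79 [279. 182.  20.  16.] [ 617. -155.   35.]
cart2_mid 0.5 [254. 155.  19.  31.] [ 602. -279.   48.]
cart2_mid 0.46 [330. 214.  75.  66.] [626.  53. 100.]
cart3_mid 0.79 [255. 154.  20.  31.] [ 597. -280.   52.]
tub 0.64 [329. 211.  76.  68.] [626.  48. 104.]
tub 0.6 [359. 179.  49.  44.] [429.  12.   7.]
top 422.2497861973072 cam [ 0.43681436 -0.01827541  1.14387946]
station 0.86 [302. 182.  99.  62.] [615.  42. 125.]
cover 0.88 [302. 182.  95.  46.] [618.  39. 126.]
cover_grip 0.82 [305. 183.  95.  47.] [615.  34. 128.]
cart1_mid 0.87 [381. 190.  21.  17.] [ 614. -164.   51.]
cart1_mid 0.66 [449. 244.  28.  34.] [ 477. -332.   67.]
cart1_mid 0.61 [381. 260.  47.  37.] [ 430. -159.   97.]
cart1_mid 0.53 [304. 184. 102.  68.] [614.  34. 121.]
cart3_mid 0.71 [429. 196.  24.  35.] [ 596. -285.   69.]
cart3_mid 0.71 [301. 181. 101.  64.] [617.  42. 127.]
tub 0.91 [311. 255.  48.  32.] [439.  16.   2.]
tub 0.19 [153. 195.  57.  35.] [592. 447.  23.]
```

View pics/scene0.png

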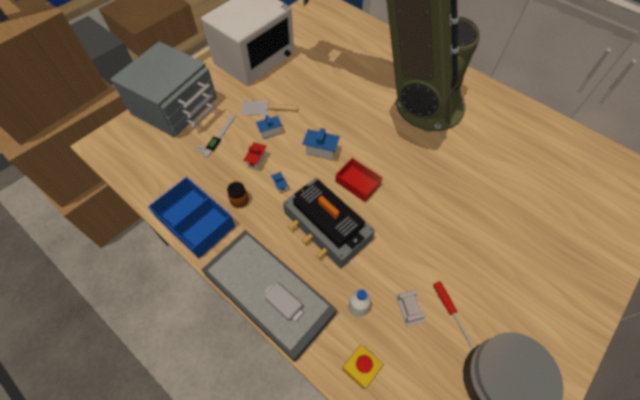

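View pics/top0.png

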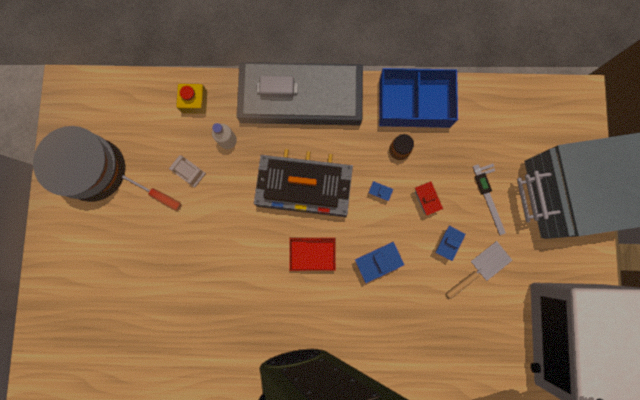

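The pictures show three blue cartridges in the top view: small (381,191), middle (449,243), large (381,262). The middle-sized one is the one meant. Red is at (429,198) and there is no yellow. The station is at (303,185) and the tub at (312,254). I'll measure them and confirm with a crop.

```bash
cat >> h.py <<'E'
def rect(P):
    P=P[~np.isnan(P).any(1)]; (c,s,a)=cv2.minAreaRect((P[:,:2]*1000).astype(np.float32)); return np.round(c,1),np.round(s,1),round(a,1),np.round(np.nanmedian(P[:,2])*1000,1),len(P)
def hsv(f): return cv2.cvtColor(f['img'],cv2.COLOR_BGR2HSV)
def carts(f,w,zl=.02,zh=.2):
    """top-flange blobs of blue/red/yellow things, raised over bench"""
    H=hsv(f); out=[]
    for nm,lo,hi in(('blue',100,125),('red',0,8),('red2',172,180),('yel',20,35)):
        m=((H[...,0]>=lo)&(H[...,0]<=hi)&(H[...,1]>140)&(H[...,2]>50)&(w[...,2]>zl)&(w[...,2]<zh)).astype(np.uint8)
        n,L,S,C=cv2.connectedComponentsWithStats(m)
        for i in range(1,n):
            if S[i,4]>25: out.append((nm,np.round(C[i]),rect(w[L==i])))
    return out
E
python3 - <<'E'
from h import *
f=grab('top'); w=cloud(f)
for c in carts(f,w): print(c)
H=hsv(f)
sub=np.zeros(H.shape[:2],bool); sub[145:225,245:362]=1
o=sub&(H[...,0]>=5)&(H[...,0]<20)&(H[...,1]>170)&(H[...,2]>120)&(w[...,2]>.105); print('grip',rect(w[o]))
d=sub&(w[...,2]>.055)&(w[...,2]<.073); print('deck',rect(w[d]))
k=cv2.morphologyEx(d.astype(np.uint8),cv2.MORPH_OPEN,np.ones((2,2),np.uint8))>0; print('deck o',rect(w[k]))
h=sub&(w[...,2]>.09)&(w[...,2]<.112); print('hood',rect(w[h]))
a=cv2.resize(f['img'][140:300,240:520],None,fx=2.8,fy=2.8,interpolation=cv2.INTER_CUBIC); cv2.imwrite('pics/c1.png',a)
g=grab('scene'); w2=cloud(g)
for c in carts(g,w2): print('S',c)
E
```

```text
('blue', array([416.,  88.]), (array([ 870. , -261.8]), array([198.9, 141.1]), 90.0, np.float64(61.3), 909))
('blue', array([380., 191.]), (array([ 612.3, -164.7]), array([52. , 29.4]), 67.6, np.float64(34.1), 183))
('blue', array([450., 243.]), (array([ 478.1, -343.8]), array([43.6, 74.5]), 62.9, np.float64(47.1), 396))
('blue', array([379., 262.]), (array([ 425.1, -158.8]), array([ 60.9, 104.5]), 26.0, np.float64(64.1), 888))
('red', array([187.,  93.]), (array([859.5, 355.5]), array([34.3, 33.7]), 83.3, np.float64(71.8), 145))
('red', array([428., 198.]), (array([ 594.6, -289.8]), array([78.7, 49.5]), 22.2, np.float64(46.9), 542))
('red', array([164., 199.]), (array([580.6, 416.1]), array([86.1, 19.1]), 63.5, np.float64(23.3), 186))
('red', array([323., 210.]), (array([555.2, -14.4]), array([29.1, 12.5]), 83.7, np.float64(63.3), 57))
('red', array([313., 257.]), (array([442.7,  12.6]), array([ 84.8, 119.4]), 1.5, np.float64(43.1), 217))
('yel', array([191.,  98.]), (array([859.3, 356. ]), array([69.6, 70.1]), 89.7, np.float64(47.9), 458))
('yel', array([300., 207.]), (array([561.1
[... 874 characters left out ...]
59.4]), array([202.9, 137.6]), 89.9, np.float64(47.2), 1611))
S ('blue', array([361., 294.]), (array([752.1, 262.2]), array([17.5, 17.4]), 34.3, np.float64(120.4), 53))
S ('red', array([254., 153.]), (array([ 594.5, -284.6]), array([76.4, 45.8]), 23.8, np.float64(49.0), 295))
S ('red', array([358., 179.]), (array([441.1,  16.6]), array([ 88.1, 119.8]), 2.4, np.float64(33.7), 430))
S ('red', array([445., 297.]), (array([582. , 419.4]), array([85.7, 20.7]), 63.2, np.float64(24.3), 224))
S ('red', array([364., 364.]), (array([860.1, 360.2]), array([32.8, 32.2]), 38.3, np.float64(74.5), 192))
S ('yel', array([362., 366.]), (array([858.9, 359.5]), array([69.7, 69.9]), 0.0, np.float64(50.0), 715))
```

View pics/c1.png

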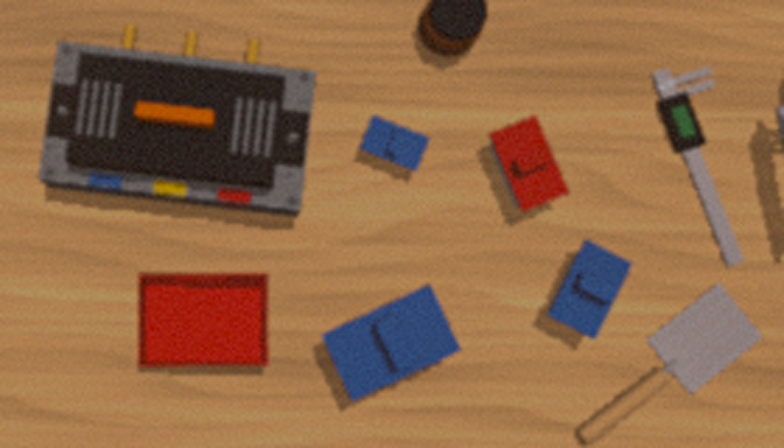

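The crop confirms the middle blue: of the small (52x29 mm), middle (about 80x48) and large (104x61) ones, the blue at top (450,243) has the listed 80x48 flange at 47 mm height. Station yaw is about -5.7°, centre (620.8, 40.3). Next I move over the cover grip.

```bash
python3 -m inch '[50,23.9,28.6,0.5,3.5, 50,23.9,28.6,0.5,3.5, 50,23.9,28.6,0.5,3.5, 50,23.9,28.6,0.5,3.5, 50,23.9,28.6,0.5,3.5, 50,23.9,28.6,0.5,3.5, 50,23.9,28.6,0.5,3.5, 50,23.9,28.6,0.5,3.5, 50,23.9,28.6,0.5,3.5, 50,23.9,28.6,0.5,3.5]' 60
python3 -m inch '[50,23.9,28.6,0,3.5, 50,23.9,28.6,0,3.5, 50,23.9,28.6,0,3.5, 50,23.9,28.6,0,3.5, 50,23.9,28.6,0,3.5, 50,23.9,28.6,0,3.5, 50,23.9,28.6,0,3.5, 50,23.9,28.6,0,3.5, 50,23.9,28.6,0,3.4, 50,23.9,28.6,0,3.4]'
python3 -m inch '[50,0,0,-15,0, 50,0,0,-15,0, 50,0,0,-15,0, 50,0,0,-15,0, 50,0,0,-10,0, 50,0,0,0,0, 50,0,0,0,0, 50,0,0,0,0, 50,0,0,0,0, 50,0,0,0,0]'
python3 -c "from h import *; st()"
```

```text
t: 1.73
ee_pos: [0.3822, -0.2436, 0.2366]
ee_rot: [2.845, 1.332, 0.0]
wrist_force: [1.2, 0.1, 0.2]
gripper_width: 0.0498
grip_force: 0.0
t: 2.57
ee_pos: [0.6212, 0.0425, 0.2362]
ee_rot: [2.317, 2.122, 0.0]
wrist_force: [-0.3, -0.5, 0.1]
gripper_width: 0.0502
grip_force: 0.0
t: 3.4
ee_pos: [0.6206, 0.0408, 0.1672]
ee_rot: [2.319, 2.118, 0.002]
wrist_force: [0.1, -0.7, 1.2]
gripper_width: 0.0499
grip_force: 0.0
t 3.4 tcp [620.6  40.8 167.2] rot [2.319e+00 2.118e+00 2.000e-03] F [ 0.1 -0.7  1.2] w 49.9 g 0.0 q [0.01 0.51 1.38 0.   1.25 0.1 ]
```

```bash
python3 -m inch '[50,0,0,-12,-0.4, 50,0,0,-12,0, 50,0,0,-12,0, 50,0,0,-12,0, 50,0,0,-8,0, 50,0,0,-5,0, 14,0,0,0,0, 8,0,0,0,0, 0,0,0,0,0, 0,0,0,0,0]' 60
python3 -m inch '[0,0,0,0,0, 0,0,0,0,0, 0,0,0,0,0, 0,0,0,0,0, 0,0,0,0,0, 0,0,0,0,0, 0,0,0,0,0, 0,0,0,0,0, 0,0,0,0,0, 0,0,0,0,0]'
python3 -c "from h import *; st()"
```

```text
t: 4.23
ee_pos: [0.6208, 0.0407, 0.1061]
ee_rot: [2.327, 2.11, 0.002]
wrist_force: [1.7, -0.1, 2.8]
gripper_width: 0.0128
grip_force: 60.7
t: 5.07
ee_pos: [0.6208, 0.0408, 0.1061]
ee_rot: [2.327, 2.11, 0.002]
wrist_force: [0.3, -0.5, 5.7]
gripper_width: 0.0125
grip_force: 61.1
t 5.07 tcp [620.8  40.8 106.1] rot [2.327e+00 2.110e+00 2.000e-03] F [ 0.3 -0.5  5.7] w 12.5 g 61.1 q [0.01 0.58 1.43 0.   1.13 0.1 ]
```

```bash
python3 -m inch '[0,0,0,3,0, 0,0,0,5,0, 0,0,0,7,0, 0,0,0,10,0, 0,0,0,12,0, 0,0,0,12,0, 0,0,0,12,0, 0,0,0,12,0, 0,0,0,12,0, 0,0,0,10,0]'
python3 -m inch '[0,-21.1,31.9,0,0, 0,-21.1,31.9,0,0, 0,-21.1,31.9,0,0, 0,-21.1,31.9,0,0, 0,-21.1,31.9,0,0, 0,-21.1,31.9,0,0, 0,-21.1,31.9,0,0, 0,-21.1,31.9,0,0, 0,-21.1,31.9,0,0, 0,-21.1,31.9,0,0]'
python3 -m inch '[0,0,0,-25,0, 0,0,0,-25,0, 0,0,0,-25,0, 0,0,0,-25,0, 0,0,0,-20,0, 0,0,0,-15,0, 0,0,0,-8,0, 0,0,0,-5,0, 0,0,0,0,0, 0,0,0,0,0]'
python3 - <<'E'
from h import *
st()
f=grab('scene'); cv2.imwrite('pics/s2.png',cv2.resize(f['img'][130:390,230:560],None,fx=2.2,fy=2.2))
E
```

```text
t: 5.9
ee_pos: [0.6205, 0.0408, 0.202]
ee_rot: [2.327, 2.11, 0.001]
wrist_force: [-0.4, 0.7, -2.5]
gripper_width: 0.0129
grip_force: 60.1
t: 6.73
ee_pos: [0.4081, 0.3611, 0.201]
ee_rot: [2.327, 2.11, 0.001]
wrist_force: [0.8, 0.5, -2.9]
gripper_width: 0.0124
grip_force: 60.2
t: 7.57
ee_pos: [0.4097, 0.36, 0.0531]
ee_rot: [2.327, 2.11, 0.002]
wrist_force: [0.6, 0.4, -1.8]
gripper_width: 0.0125
grip_force: 60.1
t 7.57 tcp [409.7 360.   53.1] rot [2.327e+00 2.110e+00 2.000e-03] F [ 0.6  0.4 -1.8] w 12.5 g 60.1 q [0.65 0.5  1.69 0.   0.95 0.75]
```

View pics/s2.png

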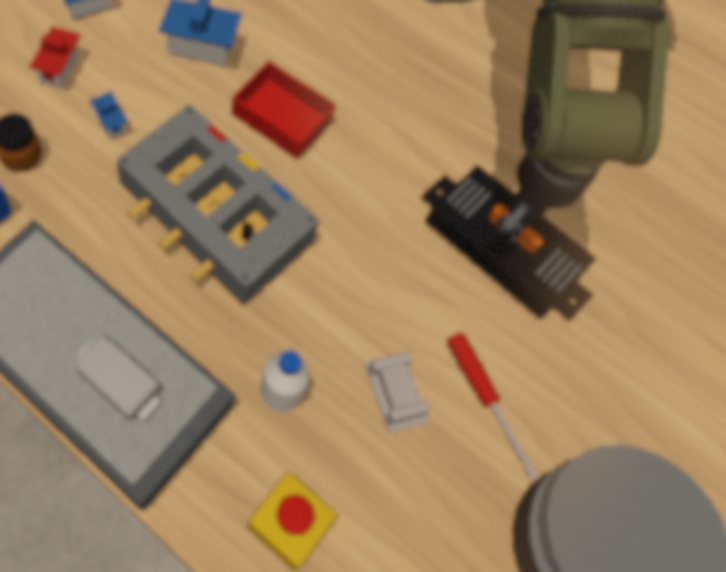

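The cover hangs just above the free bench. The station bays show at crop (185,165), (215,195) and (247,228), with something dark in the blue bay. I'll set the cover down, release it and remeasure from above.

```bash
python3 -m inch '[0,0,0,-4,0, 0,0,0,-3,0, 0,0,0,-2,0, 0,0,0,-1,0, 0,0,0,-1,0, 0,0,0,0,0, 20,0,0,0,0, 40,0,0,0,0, 40,0,0,0,0, 40,0,0,10,0]'
python3 -m inch '[40,0,0,15,0, 40,0,0,25,0, 30,0,0,35,0, 20,0,0,35,0, 10,0,0,35,0, 0,0,0,15,0, 0,0,0,0,0, 0,0,0,0,0, 0,0,0,0,0, 0,0,0,0,0]'
python3 - <<'E'
from h import *
st()
f=grab('top'); w=cloud(f); H=hsv(f)
cv2.imwrite('pics/t3.png',cv2.resize(f['img'][140:240,180:380],None,fx=4,fy=4,interpolation=cv2.INTER_CUBIC))
s=np.zeros(H.shape[:2],bool); s[145:225,245:362]=1
d=s&(w[...,2]>.058)&(w[...,2]<.07); P=w[d]; print('deck',rect(P))
b=s&(w[...,2]<.05)&(w[...,2]>.008)
n,L,S,C=cv2.connectedComponentsWithStats(cv2.erode(b.astype(np.uint8),np.ones((2,2))))
for i in range(1,n):
    if S[i,4]>40: print(np.round(C[i]),S[i,4],rect(w[L==i]), 'max z',np.round(np.sort(w[L==i][:,2])[-6:]*1000))
o=(H[...,0]>=5)&(H[...,0]<20)&(H[...,1]>170)&(H[...,2]>120)&(w[...,2]>.045)&(w[...,1]>.25)&(w[...,0]<.5); print('grip',rect(w[o]))
g=grab('scene'); w=cloud(g); H=hsv(g)
k=(abs(w[...,0]-.62)<.2)&(abs(w[...,1]-.04)<.2)&(w[...,2]>.058)&(w[...,2]<.072); print('S deck',rect(w[k]))
for c in carts(f,cloud(f)): print(c)
E
```

```text
t: 8.45
ee_pos: [0.4087, 0.3592, 0.0501]
ee_rot: [-2.327, -2.11, 0.004]
wrist_force: [-0.1, -0.6, -0.8]
gripper_width: 0.0397
grip_force: 0.0
t: 9.28
ee_pos: [0.4089, 0.3595, 0.2101]
ee_rot: [-2.327, -2.11, 0.003]
wrist_force: [-0.3, -0.2, 0.2]
gripper_width: 0.0002
grip_force: 0.0
t 9.28 tcp [408.9 359.5 210.1] rot [-2.327 -2.11   0.003] F [-0.3 -0.2  0.2] w 0.2 g 0.0 q [0.65 0.31 1.56 0.   1.27 0.75]
deck (array([620.8,  40.1]), array([244.2, 133.2]), 84.3, np.float64(63.0), 3476)
[281. 182.] 324 (array([630.8, 102.3]), array([35.5, 64. ]), 84.0, np.float64(15.6), 324) max z [42. 43. 43. 43. 43. 44.]
[304. 185.] 288 (array([624.6,  41.1]), array([37.5, 64.2]), 84.1, np.float64(15.1), 288) max z [29. 31. 31. 32. 35. 37.]
[326. 188.] 288 (array([618.9, -20.5]), array([37.1, 64. ]), 84.5, np.float64(15.2), 288) max z [30. 31. 33. 34. 36. 36.]
grip (array([410.6, 356.9]), array([67.8, 13.1]), 84.5, np.float64(60.3), 127)
S deck (array([620.2,  25.3]), array([370. , 399.6]), 89.9, np.float64(64.6), 3031)
('blue', array([416.,  88.]), (array([ 870.2, -261.6]), array([198.5, 140.2]), 89.9
[... 376 characters left out ...]
, (array([858.5, 355.2]), array([34.7, 33.1]), 88.5, np.float64(71.8), 146))
('red', array([428., 198.]), (array([ 594.3, -288.4]), array([79. , 48.5]), 22.9, np.float64(46.8), 542))
('red', array([164., 199.]), (array([579.7, 416.3]), array([86.4, 20.4]), 62.8, np.float64(23.0), 188))
('red', array([324., 210.]), (array([555. , -14.7]), array([29.1, 12.2]), 82.8, np.float64(63.4), 56))
('red', array([313., 258.]), (array([442.7,  12.4]), array([ 84.8, 118.8]), 1.2, np.float64(43.0), 214))
('yel', array([191.,  98.]), (array([858.8, 356.6]), array([68.3, 70.8]), 1.4, np.float64(47.9), 458))
('yel', array([300., 207.]), (array([561.1,  45.3]), array([28.7, 12.9]), 82.3, np.float64(63.9), 58))
```

View pics/t3.png

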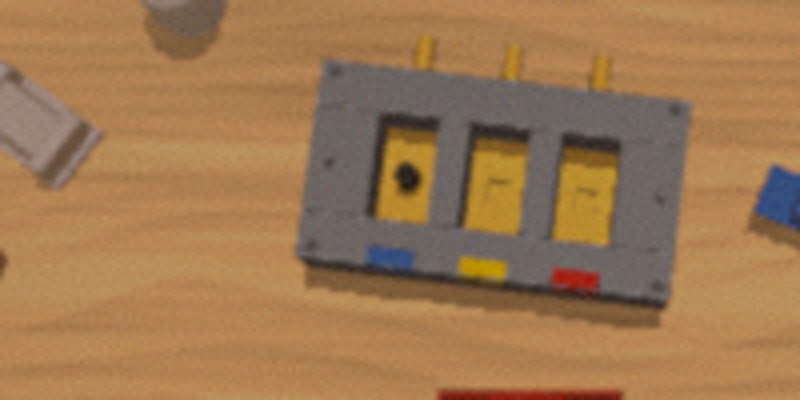

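The top view shows a black stub in the blue bay at crop (406,178), z about 43. The yellow and red bays look bare, but I'll still touch each one. The cover lies on the bench to the left. First I feel bay 1.

```bash
python3 -m inch '[0,21.8,-25.9,0,0, 0,21.8,-25.9,0,0, 0,21.8,-25.9,0,0, 0,21.8,-25.9,0,0, 0,21.8,-25.9,0,0, 0,21.8,-25.9,0,0, 0,21.8,-25.9,0,0, 0,21.8,-25.9,0,0, 0,21.8,-25.9,0,0, 0,21.8,-25.9,0,0]'
python3 -m inch '[0,0,0,-25,0, 0,0,0,-25,0, 0,0,0,-25,0, 0,0,0,-25,0, 0,0,0,-20,0, 0,0,0,-12,0, 0,0,0,0,0, 0,0,0,0,0, 0,0,0,0,0, 0,0,0,0,0]'
python3 -c "from h import *; st()"
```

```text
t: 10.22
ee_pos: [0.6281, 0.0993, 0.2105]
ee_rot: [-2.327, -2.11, 0.001]
wrist_force: [-0.3, 1.9, -0.3]
gripper_width: 0.0002
grip_force: 0.0
t: 11.05
ee_pos: [0.628, 0.1008, 0.0808]
ee_rot: [2.326, 2.109, 0.003]
wrist_force: [0.6, -0.3, -0.4]
gripper_width: -0.0001
grip_force: 0.0
t 11.05 tcp [628.  100.8  80.8] rot [2.326 2.109 0.003] F [ 0.6 -0.3 -0.4] w -0.1 g 0.0 q [ 0.1   0.64  1.4  -0.    1.11  0.2 ]
```

```bash
python3 -m inch '[0,-1,-0.5,-10,0, 0,0,0,-10,0, 0,0,0,-8,0, 0,0,0,-5,0, 0,0,0,-2,0, 0,0,0,-2,0, 0,0,0,-1,0, 0,0,0,-1,0, 0,0,0,-1,0, 0,0,0,0,0]'
python3 -c "from h import *; st()"
```

```text
t: 11.88
ee_pos: [0.6278, 0.1004, 0.042]
ee_rot: [2.325, 2.109, 0.005]
wrist_force: [-3.7, -0.4, 17.3]
gripper_width: -0.0003
grip_force: 8.8
t 11.88 tcp [627.8 100.4  42. ] rot [2.325 2.109 0.005] F [-3.7 -0.4 17.3] w -0.3 g 8.8 q [ 0.1   0.69  1.42 -0.    1.03  0.2 ]
```

The wrist reads 17 N at z = 42 mm, so it is standing on the stub. I go up, open, straddle it and grip.

```bash
python3 -m inch '[0,0,0,8,0, 0,-1,-0.5,10,0, 10,0,0,10,0, 29,0,0,0,0, 29,0,0,0,0, 29,0,0,0,0, 29,0,0,-5,0, 29,0,0,-8,0, 29,0,0,-8,0, 29,0,0,-6,0]'
python3 -m inch '[29,0,0,-6,0, 29,0,0,-6,0, 29,0,0,-4,0, 29,0,0,-3,0, 29,0,0,-2,0, 29,0,0,-1,0, 29,0,0,0,0, 29,0,0,0,0, 29,0,0,0,0, 29,0,0,0,0]'
python3 -c "from h import *; st()"
```

```text
t: 12.72
ee_pos: [0.6247, 0.0997, 0.0384]
ee_rot: [-2.327, -2.11, 0.002]
wrist_force: [0.1, 0.1, -0.6]
gripper_width: 0.0291
grip_force: 0.0
t: 13.55
ee_pos: [0.6259, 0.0998, 0.0216]
ee_rot: [2.326, 2.109, 0.002]
wrist_force: [-19.3, -2.7, 34.2]
gripper_width: 0.0291
grip_force: 19.0
t 13.55 tcp [625.9  99.8  21.6] rot [2.326e+00 2.109e+00 2.000e-03] F [-19.3  -2.7  34.2] w 29.1 g 19.0 q [ 0.1   0.71  1.43 -0.    1.    0.2 ]
```

```bash
python3 -m inch '[29,0,0,4,0, 29,0,0,4,0, 29,0,0,0,0, 29,0,0,0,0, 29,0,0,0,0, 29,0,0,0,0, 29,0,0,0,0, 29,0,0,0,0, 29,0,0,0,0, 29,0,0,0,0]'
python3 - <<'E'
from h import *
st()
f=grab('top'); g=grab('scene')
a=cv2.resize(f['img'][150:220,250:350],None,fx=4,fy=4,interpolation=cv2.INTER_CUBIC);b=cv2.resize(g['img'][180:250,280:380],None,fx=4,fy=4,interpolation=cv2.INTER_CUBIC)
cv2.imwrite('pics/p4.png',np.hstack([a,b]))
E
```

```text
t: 14.38
ee_pos: [0.6253, 0.0997, 0.0262]
ee_rot: [-2.327, -2.11, 0.0]
wrist_force: [0.1, 0.3, 0.3]
gripper_width: 0.0291
grip_force: 0.0
t 14.38 tcp [625.3  99.7  26.2] rot [-2.327 -2.11   0.   ] F [0.1 0.3 0.3] w 29.1 g 0.0 q [0.1  0.71 1.43 0.   1.01 0.2 ]
```

View pics/p4.png

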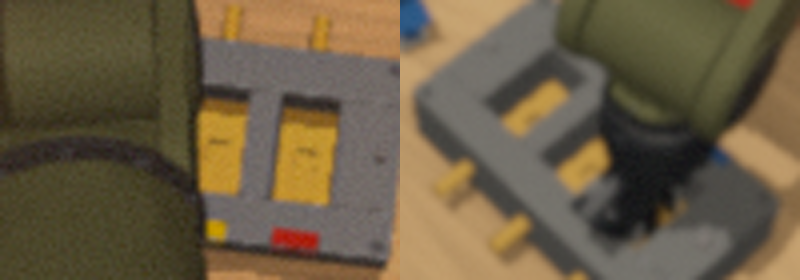

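The arm hides the bay from above. At z = 26 nothing presses, so I close here and check the width.

```bash
python3 -m inch '[29,0,0,-2,0, 24,0,0,0,0, 20,0,0,0,0, 16,0,0,0,0, 10,0,0,0,0, 0,0,0,0,0, 0,0,0,0,0, 0,0,0,0,0, 0,0,0,0,0, 0,0,0,0,0]' 40
python3 -c "from h import *; st()"
```

```text
t: 15.32
ee_pos: [0.6254, 0.0998, 0.0244]
ee_rot: [2.327, 2.11, 0.0]
wrist_force: [0.1, -0.4, 0.2]
gripper_width: 0.0142
grip_force: 39.0
t 15.32 tcp [625.4  99.8  24.4] rot [2.327 2.11  0.   ] F [ 0.1 -0.4  0.2] w 14.2 g 39.0 q [ 0.1   0.71  1.43 -0.    1.01  0.2 ]
```

Held (14.2 mm, 39 N). I lift it out and take it to the tub.

```bash
python3 -m inch '[0,0,0,4,0, 0,0,0,6,0, 0,0,0,10,0, 0,0,0,10,0, 0,0,0,12,0, 0,0,0,15,0, 0,0,0,20,0, 0,0,0,20,0, 0,0,0,20,0, 0,0,0,8,0]'
python3 -c "from h import *; st()"
python3 -m inch '[0,-20,-9.5,0,0, 0,-20,-9.5,0,0, 0,-20,-9.5,0,0, 0,-20,-9.5,0,0, 0,-20,-9.5,0,0, 0,-20,-9.5,0,0, 0,-20,-9.5,0,0, 0,-20,-9.5,0,0, 0,-20,-9,-10,0, 0,-3,0,-15,0]'
python3 -m inch '[0,0,0,-20,0, 0,0,0,-20,0, 0,0,0,-20,0, 0,0,0,-15,0, 0,0,0,0,0, 0,0,0,0,0, 20,0,0,0,0, 35,0,0,0,0, 35,0,0,0,0, 35,0,0,0,0]'
python3 -m inch '[35,0,0,20,0, 35,0,0,30,0, 35,0,0,30,0, 0,0,0,20,0, 0,17.5,1,0,0, 0,17.5,2,0,0, 0,35,5,0,0, 0,35,5,0,0, 0,37.5,6,0,0, 0,37.5,6,0,0]'
python3 -c "from h import *; st()"
```

```text
t: 16.15
ee_pos: [0.6263, 0.0999, 0.1535]
ee_rot: [2.325, 2.108, 0.006]
wrist_force: [0.5, 0.3, -0.2]
gripper_width: 0.0143
grip_force: 39.0
t 16.15 tcp [626.3  99.9 153.5] rot [2.325 2.108 0.006] F [ 0.5  0.3 -0.2] w 14.3 g 39.0 q [0.1  0.55 1.35 0.   1.23 0.2 ]
t: 16.98
ee_pos: [0.4406, 0.0138, 0.1252]
ee_rot: [2.327, 2.109, 0.002]
wrist_force: [-0.6, -0.1, -0.0]
gripper_width: 0.0139
grip_force: 39.1
t: 17.82
ee_pos: [0.4427, 0.0148, 0.05]
ee_rot: [2.327, 2.11, 0.001]
wrist_force: [-0.1, 0.0, -0.1]
gripper_width: 0.0351
grip_force: 0.0
t: 18.65
ee_pos: [0.6239, 0.0401, 0.1496]
ee_rot: [2.327, 2.11, 0.001]
wrist_force: [-0.1, -0.0, 0.4]
gripper_width: -0.0001
grip_force: 0.0
t 18.65 tcp [623.9  40.1 149.6] rot [2.327e+00 2.110e+00 1.000e-03] F [-0.1 -0.   0.4] w -0.1 g 0.0 q [ 0.01  0.54  1.38 -0.    1.22  0.1 ]
```

```bash
python3 -m inch '[0,-3,0,-25,0, 0,0,0,-25,0, 0,0,0,-25,0, 0,0,0,-18,0, 0,0,0,-6,0, 0,0,0,-3,0, 0,0,0,-3,0, 0,0,0,-3,0, 0,0,0,-2,0, 0,0,0,0,0]'
python3 -m inch '[0,0,0,-6,0, 0,0,0,-5,0, 0,0,0,-4,0, 0,0,0,-3,0, 0,0,0,-2,0, 0,0,0,-2,0, 0,0,0,-1,0, 0,0,0,-1,0, 0,0,0,0,0, 0,0,0,0,0]'
python3 -c "from h import *; st()"
```

```text
t: 19.48
ee_pos: [0.6195, 0.0397, 0.0397]
ee_rot: [2.327, 2.11, 0.001]
wrist_force: [0.0, -0.0, -0.6]
gripper_width: 0.0
grip_force: 0.0
t: 20.32
ee_pos: [0.6194, 0.0398, 0.016]
ee_rot: [2.327, 2.11, 0.0]
wrist_force: [-4.2, -0.9, 6.7]
gripper_width: -0.0003
grip_force: 3.7
t 20.32 tcp [619.4  39.8  16. ] rot [2.327 2.11  0.   ] F [-4.2 -0.9  6.7] w -0.3 g 3.7 q [ 0.01  0.7   1.47 -0.    0.97  0.1 ]
```

Bay 2's floor is at z = 16, so it is clear. While here I feel both side walls lightly to fix the station's y position.

```bash
python3 -m inch '[0,0,0,6,0, 0,1,0,6,0, 0,0,2,0,0, 0,0.2,2,0,0, 0,0.2,2,0,0, 0,0.2,2,0,0, 0,0.2,1.5,0,0, 0,0.2,1.3,0,0, 0,0,0,0,0, 0,0,0,0,0]'
python3 -m inch '[0,-0.4,-4,0,0, 0,-0.4,-4,0,0, 0,-0.4,-4,0,0, 0,-0.4,-4,0,0, 0,-0.2,-2,0,0, 0,-0.2,-2,0,0, 0,-0.2,-1.3,0,0, 0,0,0,0,0, 0,0,0,0,0, 0,0,0,0,0]'
python3 -c "from h import *; st()"
```

```text
t: 21.15
ee_pos: [0.6213, 0.0506, 0.0272]
ee_rot: [-2.327, -2.11, 0.0]
wrist_force: [1.0, -0.1, -0.0]
gripper_width: 0.0
grip_force: 0.0
t: 21.98
ee_pos: [0.6197, 0.0337, 0.0274]
ee_rot: [-2.323, -2.11, -0.008]
wrist_force: [7.7, 35.8, -4.9]
gripper_width: -0.0001
grip_force: 18.2
t 21.98 tcp [619.7  33.7  27.4] rot [-2.323 -2.11  -0.008] F [ 7.7 35.8 -4.9] w -0.1 g 18.2 q [-0.01  0.68  1.47  0.01  0.99  0.09]
```

```bash
python3 -m inch '[0,0.4,5,0,0, 0,0.4,5,0,0, 0,0.4,5,0,0, 0,0.4,4,0,0, 0,0.2,2,0,0, 0,0.1,1,0,0, 0,0.1,1,0,0, 0,0.1,1,0,0, 0,0,0,0,0, 0,0,0,0,0]'
python3 -c "from h import *; st()"
```

```text
t: 22.82
ee_pos: [0.6211, 0.0518, 0.0273]
ee_rot: [2.328, 2.109, -0.002]
wrist_force: [-2.4, -9.8, 1.8]
gripper_width: 0.0002
grip_force: 4.5
t 22.82 tcp [621.1  51.8  27.3] rot [ 2.328e+00  2.109e+00 -2.000e-03] F [-2.4 -9.8  1.8] w 0.2 g 4.5 q [ 0.03  0.69  1.46 -0.    1.    0.12]
```

The walls put the station's y centre at 42.8 mm, so the top camera reads about 2.6 mm low in y. Next is bay 3.

```bash
python3 -m inch '[0,0,-5,0,0, 0,0,-5,15,0, 0,0,0,20,0, 0,0,0,20,0, 0,-2,-20,0,0, 0,-2,-20,0,0, 0,-2,-20,0,0, 0,0,0,0,0, 0,0,0,-10,0, 0,0,0,-15,0]'
python3 -c "from h import *; st()"
```

```text
t: 23.65
ee_pos: [0.616, -0.0166, 0.0577]
ee_rot: [2.326, 2.109, 0.003]
wrist_force: [0.5, 0.1, -0.1]
gripper_width: -0.0001
grip_force: 0.0
t 23.65 tcp [616.  -16.6  57.7] rot [2.326 2.109 0.003] F [ 0.5  0.1 -0.1] w -0.1 g 0.0 q [-0.09  0.63  1.47  0.    1.04  0.01]
```

```bash
python3 -m inch '[0,0,0,-6,0, 0,0,0,-4,0, 0,0,0,-3,0, 0,0,0,-3,0, 0,0,0,-2,0, 0,0,0,-2,0, 0,0,0,0,0, 0,0,0,0,0, 0,0,0,0,0, 0,0,0,0,0]'
python3 -m inch '[0,0,0,-6,0, 0,0,0,-5,0, 0,0,0,-4,0, 0,0,0,-3,0, 0,0,0,-1,0, 0,0,0,-1,0, 0,0,0,-1,0, 0,0,0,-1,0, 0,0,0,0,0, 0,0,0,0,0]'
python3 -c "from h import *; st()"
```

```text
t: 24.48
ee_pos: [0.6154, -0.0168, 0.0375]
ee_rot: [2.327, 2.11, 0.0]
wrist_force: [0.3, 0.3, 0.4]
gripper_width: -0.0003
grip_force: 0.0
t: 25.32
ee_pos: [0.6155, -0.0168, 0.016]
ee_rot: [2.327, 2.11, 0.001]
wrist_force: [-3.2, -0.5, 6.9]
gripper_width: 0.0001
grip_force: 3.3
t 25.32 tcp [615.5 -16.8  16. ] rot [2.327e+00 2.110e+00 1.000e-03] F [-3.2 -0.5  6.9] w 0.1 g 3.3 q [-0.09  0.69  1.49 -0.    0.97  0.01]
```

Bay 3's floor is at z = 16, so it is clear too. I rise and take fresh poses of the two cartridges, also checking that the tub holds the stub and bay 1 is empty.

```bash
python3 -m inch '[0,0,0,15,0, 0,0,0,20,0, 0,0,0,25,0, 0,0,0,35,0, 0,0,0,30,0, 30,0,-20,20,0, 40,0,-20,0,0, 50,0,-20,0,0, 50,0,-20,0,0, 50,0,0,0,0]'
cat >> h.py <<'E'
def cartfit(f,w,x,y,r=.055,zt=(.04,.053)):
    m=(abs(w[...,0]-x)<r)&(abs(w[...,1]-y)<r)&(w[...,2]>zt[0])&(w[...,2]<zt[1]); return rect(w[m])
def finfit(f,w,x,y,r=.03,zt=(.06,.08)):
    m=(abs(w[...,0]-x)<r)&(abs(w[...,1]-y)<r)&(w[...,2]>zt[0])&(w[...,2]<zt[1]); P=w[m]; return np.round(np.nanmean(P,0)*1000,1),len(P)
E
python3 - <<'E'
from h import *
st()
for n in('top','scene'):
    f=grab(n); w=cloud(f)
    for x,y in((.478,-.341),(.5945,-.287)): print(n,cartfit(f,w,x,y),finfit(f,w,x,y))
    for c in carts(f,w):
        if c[2][0][1]<-100 and c[2][0][0]<700: print(c)
    if n=='top': cv2.imwrite('pics/t5.png',cv2.resize(f['img'][140:300,240:520],None,fx=2.8,fy=2.8,interpolation=cv2.INTER_CUBIC))
E
```

```text
t: 26.15
ee_pos: [0.6151, -0.0998, 0.1605]
ee_rot: [2.329, 2.107, -0.0]
wrist_force: [-0.4, -0.2, -0.2]
gripper_width: 0.0501
grip_force: 0.0
t 26.15 tcp [615.1 -99.8 160.5] rot [ 2.329  2.107 -0.   ] F [-0.4 -0.2 -0.2] w 50.1 g 0.0 q [-0.22  0.52  1.38 -0.    1.24 -0.12]
top (array([ 478.3, -344.7]), array([49.7, 79.9]), 63.4, np.float64(46.6), 495) (array([ 478.3, -343.1,   68.1]), 86)
top (array([ 594.7, -289.1]), array([79.7, 49.1]), 23.6, np.float64(46.5), 480) (array([ 594.3, -288.1,   68.4]), 76)
('blue', array([450., 243.]), (array([ 477.7, -344. ]), array([43.3, 74.9]), 63.8, np.float64(47.2), 421))
('blue', array([397., 260.]), (array([ 435.4, -206.8]), array([19.8, 50.3]), 87.0, np.float64(64.0), 95))
('red', array([428., 198.]), (array([ 593.9, -289. ]), array([78.2, 48.3]), 23.5, np.float64(46.9), 539))
scene (array([ 488.2, -346.6]), array([50.1, 52.4]), 63.2, np.float64(48.2), 129) (array([ 477.3, -339.6,   68.9]), 43)
scene (array([ 591. , -286.7]), array([82.5, 49.7]), 21.5, np.float64(47.8), 242) (array([ 592.8, -284.3,   68.5]), 57)
('blue', array([59.,  2.]), (array([  647.9, -1211.8]), array([52.4, 16.4]), 6.2, np.float64(189.6), 54))
('blue', array([265., 124.]), (array([ 491.8, -345.6]), array([35.6, 38.3]), 68.4, np.float64(49.3), 105))
('blue', array([323., 140.]), (array([ 424.5, -146.3]), array([56.4, 84.7]), 26.4, np.float64(66.2), 364))
('blue', array([279., 181.]), (array([ 612.6, -159.2]), array([50.1, 23.6]), 65.4, np.float64(36.6), 104))
('red', array([255., 153.]), (array([ 592.7, -284.2]), array([77.1, 47.4]), 24.7, np.float64(48.5), 298))
```

View pics/t5.png

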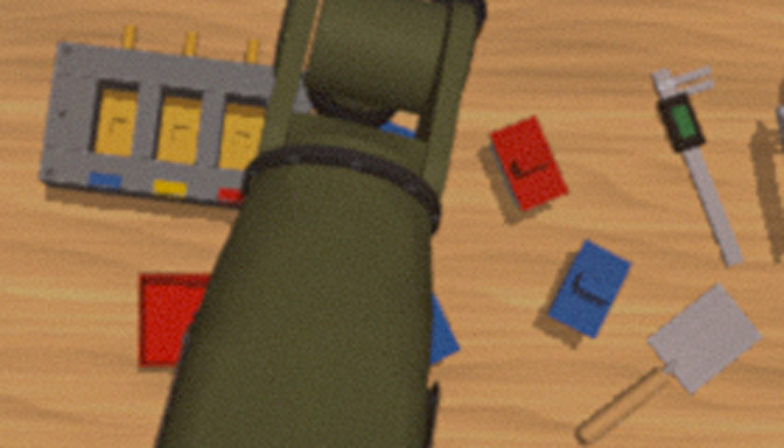

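Bay 1 is empty now, and both cartridges, red crop (529,165) and blue (590,288), stand where they were. I take red first: go over it, turn 29°, descend and grip the fin.

```bash
python3 -m inch '[50,-2.1,-18.7,0,2.9, 50,-2.1,-18.7,0,2.9, 50,-2.1,-18.7,0,2.9, 50,-2.1,-18.7,0,2.9, 50,-2.1,-18.7,0,2.9, 50,-2.1,-18.7,0,2.9, 50,-2.1,-18.7,0,2.9, 50,-2.1,-18.7,0,2.9, 50,-2.1,-18.7,0,3, 50,-2,-18.4,0,3]'
python3 -m inch '[50,0,0,-15,0, 45,0,0,-18,0, 45,0,0,-18,0, 40,0,0,-18,0, 40,0,0,-10,0, 40,0,0,-5,0, 40,0,0,0,0, 40,0,0,0,0, 40,0,0,0,0, 40,0,0,0,0]'
python3 -c "from h import *; st()"
```

```text
t: 27.08
ee_pos: [0.5946, -0.2833, 0.1603]
ee_rot: [1.716, 2.632, 0.0]
wrist_force: [-0.2, -0.2, -0.3]
gripper_width: 0.0501
grip_force: 0.0
t: 27.92
ee_pos: [0.5948, -0.2836, 0.0774]
ee_rot: [1.719, 2.627, 0.0]
wrist_force: [0.4, 1.1, 1.2]
gripper_width: 0.0402
grip_force: 0.0
t 27.92 tcp [ 594.8 -283.6   77.4] rot [1.719 2.627 0.   ] F [0.4 1.1 1.2] w 40.2 g 0.0 q [-0.5   0.69  1.32  0.    1.13 -0.91]
```

```bash
python3 -m inch '[40,-0.5,-2.9,0,0, 40,0,0,-10,0, 40,0,0,-8,0, 40,0,0,-6,0, 40,0,0,-3,0, 40,0,0,0,0, 20,0,0,0,0, 10,0,0,0,0, 0,0,0,0,0, 0,0,0,0,0]' 60
python3 -m inch '[0,0,0,0,0, 0,0,0,0,0, 0,0,0,0,0, 0,0,0,4,0, 0,0,0,8,0, 0,0,0,15,0, 0,0,0,20,0, 0,0,0,20,0, 0,0,0,20,0, 0,0,0,20,0]'
python3 -c "from h import *; st()"
```

```text
t: 28.75
ee_pos: [0.594, -0.2865, 0.0497]
ee_rot: [1.72, 2.628, 0.0]
wrist_force: [-0.2, -0.3, 0.1]
gripper_width: 0.0121
grip_force: 60.7
t: 29.58
ee_pos: [0.5937, -0.2862, 0.1578]
ee_rot: [-1.72, -2.629, -0.0]
wrist_force: [-0.4, 1.1, -1.6]
gripper_width: 0.0129
grip_force: 60.4
t 29.58 tcp [ 593.7 -286.2  157.8] rot [-1.72  -2.629 -0.   ] F [-0.4  1.1 -1.6] w 12.9 g 60.4 q [-0.5   0.6   1.26  0.    1.28 -0.92]
```

```bash
python3 -m inch '[0,2.1,26.9,0,-2.9, 0,2.1,26.9,0,-2.9, 0,2.1,26.9,0,-2.9, 0,2.1,26.9,0,-2.9, 0,2.1,26.9,0,-2.9, 0,2.1,26.9,0,-2.9, 0,2.1,26.9,0,-2.9, 0,2.1,26.9,0,-3, 0,2.1,26.9,0,-3, 0,2.1,26.9,0,-3]'
python3 -m inch '[0,0,0,-10,0, 0,0,0,-10,0, 0,0,0,-8,0, 0,0,0,-5,0, 0,0,0,-3,0, 0,0,0,0,0, 0,0,0,0,0, 0,0,0,0,0, 0,0,0,0,0, 0,0,0,0,0]'
python3 - <<'E'
from h import *
st()
for n in('top','scene'):
    f=grab(n); w=cloud(f); H=hsv(f)
    m=(abs(w[...,0]-.615)<.055)&(abs(w[...,1]+.015)<.05)&(w[...,2]>.105)&(w[...,2]<.125)&((H[...,0]<8)|(H[...,0]>172))&(H[...,1]>140); print(n,m.sum(),rect(w[m]) if m.sum()>5 else '')
    cv2.imwrite(f'pics/p6{n}.png',f['img'])
a=cv2.imread('pics/p6top.png')[140:230,250:370]; b=cv2.imread('pics/p6scene.png')[150:240,270:390]
cv2.imwrite('pics/p6.png',cv2.resize(np.hstack([a,b]),None,fx=3.3,fy=3.3,interpolation=cv2.INTER_CUBIC))
E
```

```text
t: 30.42
ee_pos: [0.6147, -0.016, 0.1568]
ee_rot: [2.332, 2.105, 0.0]
wrist_force: [0.9, 0.3, -2.8]
gripper_width: 0.0127
grip_force: 60.3
t: 31.25
ee_pos: [0.615, -0.0174, 0.1206]
ee_rot: [2.329, 2.108, 0.001]
wrist_force: [-0.4, 0.2, -0.7]
gripper_width: 0.0128
grip_force: 60.4
t 31.25 tcp [615.  -17.4 120.6] rot [2.329e+00 2.108e+00 1.000e-03] F [-0.4  0.2 -0.7] w 12.8 g 60.4 q [-0.09  0.55  1.44  0.    1.16  0.01]
top 0 
scene 235 (array([615.1, -17.1]), array([46.1, 78. ]), 84.2, np.float64(118.7), 235)
```

View pics/p6.png

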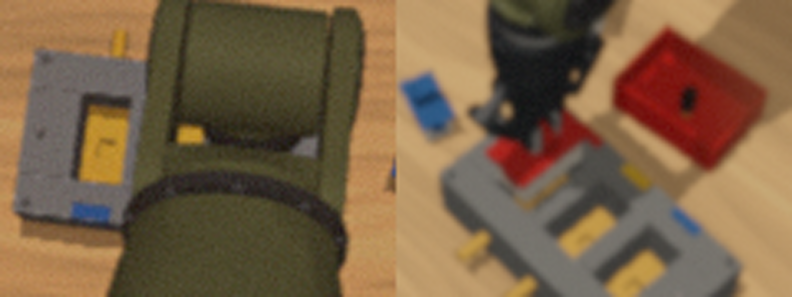

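The scene view shows the stub in the tub at (687,100) and the red cartridge hanging squarely over the red bay. I lower it gently while watching the side force.

```bash
python3 -m inch '[0,0,0.5,-3,0, 0,0,0,-3,0, 0,0,0,-2,0, 0,0,0,-2,0, 0,0,0,-2,0, 0,0,0,-2,0, 0,0,0,-2,0, 0,0,0,0,0, 0,0,0,0,0, 0,0,0,0,0]'
python3 - <<'E'
from h import *
st()
f=grab('scene'); w=cloud(f); H=hsv(f)
m=(abs(w[...,0]-.62)<.1)&(abs(w[...,1]-.045)<.14)&(w[...,2]>.06)&(w[...,2]<.071)&(H[...,1]<60); print(m.sum(),rect(w[m]))
E
```

```text
t: 32.18
ee_pos: [0.6149, -0.0169, 0.1044]
ee_rot: [2.329, 2.108, 0.0]
wrist_force: [-0.1, -0.0, -1.6]
gripper_width: 0.0127
grip_force: 60.4
t 32.18 tcp [614.9 -16.9 104.4] rot [2.329 2.108 0.   ] F [-0.1 -0.  -1.6] w 12.7 g 60.4 q [-0.09  0.57  1.45 -0.    1.12  0.01]
2039 (array([619.9,  44.2]), array([242.2, 130.9]), 84.5, np.float64(64.6), 2039)
```

```bash
python3 -m inch '[0,0,0.7,-2,0, 0,0,0,-2,0, 0,0,0,-2,0, 0,0,0,-2,0, 0,0,0,-2,0, 0,0,0,-2,0, 0,0,0,-2,0, 0,0,0,0,0, 0,0,0,0,0, 0,0,0,0,0]'
python3 -c "from h import *; st()"
```

```text
t: 33.07
ee_pos: [0.6149, -0.0162, 0.0904]
ee_rot: [2.329, 2.108, 0.0]
wrist_force: [0.1, -0.7, -2.0]
gripper_width: 0.0124
grip_force: 60.4
t 33.07 tcp [614.9 -16.2  90.4] rot [2.329 2.108 0.   ] F [ 0.1 -0.7 -2. ] w 12.4 g 60.4 q [-0.09  0.58  1.46  0.    1.1   0.01]
```

```bash
python3 -m inch '[0,0,0,-3,0, 0,0,0,-3,0, 0,0,0,-3,0, 0,0,0,-3,0, 0,0,0,-3,0, 0,0,0,-2,0, 0,0,0,-1,0, 0,0,0,-1,0, 0,0,0,-0.5,0, 0,0,0,0,0]'
python3 -c "from h import *; st()"
```

```text
t: 33.9
ee_pos: [0.615, -0.0162, 0.0716]
ee_rot: [2.329, 2.108, 0.001]
wrist_force: [-4.2, -0.1, 6.1]
gripper_width: 0.0129
grip_force: 61.3
t 33.9 tcp [615.  -16.2  71.6] rot [2.329e+00 2.108e+00 1.000e-03] F [-4.2 -0.1  6.1] w 12.9 g 61.3 q [-0.09  0.61  1.47 -0.    1.06  0.01]
```

Red is fully home (6 N upward at the expected height). I release, rise and recheck the blue one.

```bash
python3 -m inch '[20,0,0,0,0, 40,0,0,0,0, 40,0,0,0,0, 40,0,0,10,0, 40,0,0,20,0, 40,0,0,25,0, 40,0,0,30,0, 40,-10,-20,10,0, 40,-10,-20,0,0, 40,-10,-20,0,0]'
python3 - <<'E'
from h import *
st()
for n in('top','scene'):
    f=grab(n); w=cloud(f)
    for c in carts(f,w):
        if c[2][0][1]<-200 and 400<c[2][0][0]<700: x,y=np.array(c[2][0])/1000; print(n,c,cartfit(f,w,x,y),finfit(f,w,x,y))
    m=(abs(w[...,0]-.615)<.045)&(abs(w[...,1]+.017)<.03)&(w[...,2]>.06)&(w[...,2]<.075)&(hsv(f)[...,1]>140); print('red',m.sum(),rect(w[m]) if m.sum()>5 else '')
E
```

```text
t: 34.73
ee_pos: [0.5848, -0.0767, 0.1676]
ee_rot: [2.327, 2.108, 0.002]
wrist_force: [0.6, -0.1, -1.1]
gripper_width: 0.0399
grip_force: 0.0
t 34.73 tcp [584.8 -76.7 167.6] rot [2.327e+00 2.108e+00 2.000e-03] F [ 0.6 -0.1 -1.1] w 39.9 g 0.0 q [-0.19  0.44  1.48 -0.    1.22 -0.09]
top ('blue', array([450., 243.]), (array([ 477.6, -343.9]), array([43.3, 74.9]), 62.4, np.float64(47.4), 401)) (array([ 478.2, -344.3]), array([49.6, 80.1]), 64.2, np.float64(46.7), 492) (array([ 478.3, -343.3,   68.4]), 84)
red 188 (array([616. , -19.5]), array([47. , 78.3]), 83.9, np.float64(68.2), 188)
scene ('blue', array([59.,  2.]), (array([  647.5, -1211.8]), array([13.9, 51.8]), 85.1, np.float64(190.3), 53)) (array([0., 0.]), array([0., 0.]), 0.0, np.float64(nan), 0) (array([nan, nan, nan]), 0)
scene ('blue', array([269., 123.]), (array([ 479.9, -336.6]), array([38.2, 66.9]), 62.1, np.float64(48.8), 173)) (array([ 476. , -340.1]), array([53.4, 80.3]), 62.4, np.float64(47.9), 242) (array([ 477.5, -339.6,   68.6]), 45)
red 302 (array([614.8, -15. ]), array([48., 79.]), 85.6, np.float64(69.8), 302)
  return np.nanmean(a, axis, out=out, keepdims=keepdims)
h.py:26: RuntimeWarning: Mean of empty slice
  m=(abs(w[...,0]-x)<r)&(abs(w[...,1]-y)<r)&(w[...,2]>zt[0])&(w[...,2]<zt[1]); P=w[m]; return np.round(np.nanmean(P,0)*1000,1),len(P)
```

```bash
python3 -m inch '[40,-10.7,-26.5,0,-2.1, 40,-10.7,-26.5,0,-2.1, 40,-10.7,-26.5,0,-2.1, 40,-10.7,-26.5,0,-2.1, 40,-10.7,-26.5,0,-2.1, 40,-10.7,-26.5,0,-2.1, 40,-10.7,-26.5,0,-2.1, 40,-10.7,-26.5,0,-2.1, 40,-10.7,-26.5,0,-2.1, 40,-10.7,-26.5,0,-2.1]'
python3 -m inch '[40,0,0,-15,0, 40,0,0,-18,0, 40,0,0,-18,0, 40,0,0,-18,0, 40,0,0,-14,0, 40,0,0,-5,0, 40,0,0,0,0, 40,0,0,0,0, 40,0,0,0,0, 40,0,0,0,0]'
python3 -c "from h import *; st()"
```

```text
t: 35.67
ee_pos: [0.4777, -0.342, 0.1664]
ee_rot: [2.675, 1.646, 0.0]
wrist_force: [-0.3, -0.4, 0.3]
gripper_width: 0.0399
grip_force: 0.0
t: 36.5
ee_pos: [0.4783, -0.3414, 0.0789]
ee_rot: [2.673, 1.648, 0.001]
wrist_force: [-0.2, 0.5, 0.1]
gripper_width: 0.0399
grip_force: 0.0
t 36.5 tcp [ 478.3 -341.4   78.9] rot [2.673e+00 1.648e+00 1.000e-03] F [-0.2  0.5  0.1] w 39.9 g 0.0 q [-0.68  0.54  1.55  0.    1.04 -0.22]
```

```bash
python3 -m inch '[40,0,-0.3,-10,0, 40,0,0,-8,0, 40,0,0,-7,0, 40,0,0,-4,0, 40,0,0,0,0, 20,0,0,0,0, 10,0,0,0,0, 0,0,0,0,0, 0,0,0,0,0, 0,0,0,0,0]' 60
python3 -m inch '[0,0,0,0,0, 0,0,0,0,0, 0,0,0,0,0, 0,0,0,4,0, 0,0,0,8,0, 0,0,0,15,0, 0,0,0,20,0, 0,0,0,20,0, 0,0,0,20,0, 0,0,0,23,0]'
python3 -m inch '[0,0,0,20,0, 0,0,0,20,0, 0,0,0,10,0, 0,0,0,0,0, 0,0,0,0,0, 0,0,0,0,0, 0,0,0,0,0, 0,0,0,0,0, 0,0,0,0,0, 0,0,0,0,0]'
python3 -c "from h import *; st()"
```

```text
t: 37.33
ee_pos: [0.4779, -0.3415, 0.049]
ee_rot: [2.674, 1.648, 0.0]
wrist_force: [-0.0, -0.6, -0.2]
gripper_width: 0.0123
grip_force: 62.1
t: 38.17
ee_pos: [0.4776, -0.3412, 0.16]
ee_rot: [-2.674, -1.648, 0.0]
wrist_force: [-0.1, 0.4, -0.2]
gripper_width: 0.0127
grip_force: 61.8
t: 39.0
ee_pos: [0.4778, -0.3414, 0.2083]
ee_rot: [-2.674, -1.648, 0.0]
wrist_force: [-0.3, 0.3, -1.1]
gripper_width: 0.0128
grip_force: 61.8
t 39.0 tcp [ 477.8 -341.4  208.3] rot [-2.674 -1.648  0.   ] F [-0.3  0.3 -1.1] w 12.8 g 61.8 q [-0.68  0.4   1.44 -0.    1.3  -0.22]
```

```bash
python3 -m inch '[0,7.5,22.2,0,1, 0,7.5,22.2,0,1, 0,7.5,22.2,0,1, 0,7.5,22.2,0,1, 0,7.5,22.2,0,1, 0,7.5,22.2,0,1, 0,7.5,22.2,0,1, 0,7.5,22.2,0,1, 0,7.5,22.2,0,1, 0,7.5,22.2,0,1]'
python3 -m inch '[0,7.5,22.2,0,1.1, 0,7.5,22.2,0,1.1, 0,7.5,22.2,0,1.1, 0,7.5,22.2,0,1.1, 0,7.5,22.2,0,1.1, 0,7.5,22.2,0,1.1, 0,7.5,22.2,0,1.1, 0,7.5,22.2,0,1.1, 0,7.5,22.2,0,1.1, 0,7,22,0,1.1]'
python3 -m inch '[0,0,0,-20,0, 0,0,0,-20,0, 0,0,0,-20,0, 0,0,0,-15,0, 0,0,0,-10,0, 0,0,0,-5,0, 0,0,0,0,0, 0,0,0,0,0, 0,0,0,0,0, 0,0,0,0,0]'
python3 - <<'E'
from h import *
st()
f=grab('scene'); w=cloud(f); H=hsv(f)
m=(abs(w[...,0]-.627)<.055)&(abs(w[...,1]-.103)<.05)&(w[...,2]>.103)&(w[...,2]<.122)&(H[...,0]>98)&(H[...,0]<125)&(H[...,1]>140); print(m.sum(),rect(w[m]) if m.sum()>5 else '')
m=(abs(w[...,0]-.62)<.1)&(abs(w[...,1]-.045)<.14)&(w[...,2]>.06)&(w[...,2]<.071)&(H[...,1]<60); print(m.sum(),rect(w[m]))
cv2.imwrite('pics/p7.png',cv2.resize(f['img'][170:270,270:390],None,fx=5,fy=5,interpolation=cv2.INTER_CUBIC))
E
```

```text
t: 39.83
ee_pos: [0.5531, -0.1183, 0.2087]
ee_rot: [-2.52, -1.876, 0.0]
wrist_force: [0.4, -1.1, -1.7]
gripper_width: 0.0124
grip_force: 61.8
t: 40.67
ee_pos: [0.6276, 0.1035, 0.2086]
ee_rot: [-2.328, -2.109, 0.0]
wrist_force: [-0.2, 0.3, -0.7]
gripper_width: 0.0128
grip_force: 61.8
t: 41.5
ee_pos: [0.6277, 0.1024, 0.1198]
ee_rot: [2.328, 2.108, 0.002]
wrist_force: [0.6, -0.4, -1.5]
gripper_width: 0.0127
grip_force: 61.9
t 41.5 tcp [627.7 102.4 119.8] rot [2.328e+00 2.108e+00 2.000e-03] F [ 0.6 -0.4 -1.5] w 12.7 g 61.9 q [ 0.1   0.59  1.37 -0.    1.18  0.2 ]
189 (array([628.1, 104.2]), array([40.6, 77.8]), 81.8, np.float64(118.3), 189)
1807 (array([619.3,  44.2]), array([242.3, 132. ]), 84.6, np.float64(64.7), 1807)
```

View pics/p7.png

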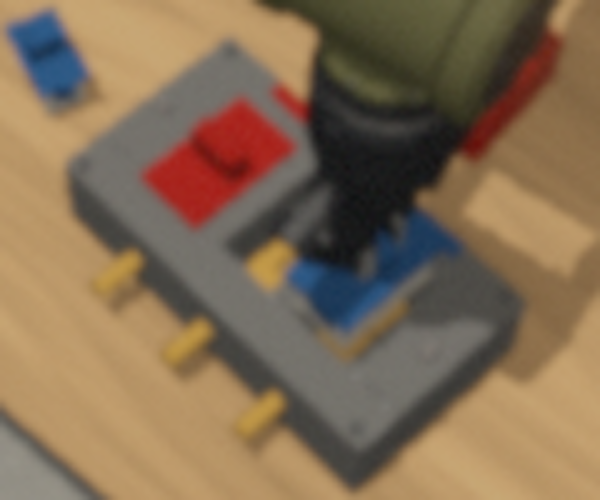

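Red sits flat on the deck (crop 220,155), and blue hangs over the blue bay, slightly toward -y. I nudge it +1.4 mm in y and lower.

```bash
python3 -m inch '[0,-0.5,1.4,-3,0, 0,0,0,-4,0, 0,0,0,-3,0, 0,0,0,-3,0, 0,0,0,-2,0, 0,0,0,-2,0, 0,0,0,-2,0, 0,0,0,-2,0, 0,0,0,0,0, 0,0,0,0,0]'
python3 -c "from h import *; st()"
```

```text
t: 42.38
ee_pos: [0.6269, 0.1037, 0.0977]
ee_rot: [-2.329, -2.108, 0.0]
wrist_force: [0.4, 0.3, -0.5]
gripper_width: 0.0126
grip_force: 61.9
t 42.38 tcp [626.9 103.7  97.7] rot [-2.329 -2.108  0.   ] F [ 0.4  0.3 -0.5] w 12.6 g 61.9 q [0.11 0.62 1.39 0.   1.14 0.21]
```

```bash
python3 -m inch '[0,0,0,-2,0, 0,0,0,-2,0, 0,0,0,-2,0, 0,0,0,-2,0, 0,0,0,-2,0, 0,0,0,-2,0, 0,0,0,0,0, 0,0,0,0,0, 0,0,0,0,0, 0,0,0,0,0]'
python3 -c "from h import *; st()"
```

```text
t: 43.22
ee_pos: [0.6269, 0.1037, 0.0859]
ee_rot: [2.329, 2.108, 0.0]
wrist_force: [-0.1, -0.1, -1.4]
gripper_width: 0.0127
grip_force: 61.9
t 43.22 tcp [626.9 103.7  85.9] rot [2.329 2.108 0.   ] F [-0.1 -0.1 -1.4] w 12.7 g 61.9 q [0.11 0.63 1.39 0.   1.12 0.21]
```

```bash
python3 -m inch '[0,0,0,-3,0, 0,0,0,-3,0, 0,0,0,-3,0, 0,0,0,-2,0, 0,0,0,-2,0, 0,0,0,-1,0, 0,0,0,-1,0, 0,0,0,-0.5,0, 0,0,0,0,0, 0,0,0,0,0]'
python3 -c "from h import *; st()"
```

```text
t: 44.05
ee_pos: [0.627, 0.1038, 0.071]
ee_rot: [2.329, 2.108, 0.001]
wrist_force: [-4.4, -0.3, 6.2]
gripper_width: 0.0128
grip_force: 62.8
t 44.05 tcp [627.  103.8  71. ] rot [2.329e+00 2.108e+00 1.000e-03] F [-4.4 -0.3  6.2] w 12.8 g 62.8 q [ 0.11  0.65  1.4  -0.    1.09  0.21]
```

Blue is home. I release, rise and return to the cover, to the pose where I let go of it.

```bash
python3 -m inch '[20,0,0,0,0, 40,0,0,0,0, 40,0,0,0,0, 40,0,0,10,0, 40,0,0,20,0, 40,0,0,25,0, 40,0,0,30,0, 40,0,0,15,0, 40,0,0,0,0, 40,0,0,0,0]'
python3 -m inch '[40,-21.8,25.6,0,0, 40,-21.8,25.6,0,0, 40,-21.8,25.6,0,0, 40,-21.8,25.6,0,0, 40,-21.8,25.6,0,0, 40,-21.8,25.6,0,0, 40,-21.8,25.6,0,0, 40,-21.8,25.6,0,0, 40,-21.8,25.6,0,0, 40,-21.8,25.2,0,0]'
python3 -m inch '[40,0,0,-15,0, 40,0,0,-20,0, 40,0,0,-20,0, 40,0,0,-15,0, 40,0,0,-15,0, 40,0,0,0,0, 40,0,0,0,0, 40,0,0,0,0, 40,0,0,0,0, 40,0,0,0,0]'
python3 - <<'E'
from h import *
st()
f=grab('top'); w=cloud(f); cv2.imwrite('pics/t8.png',cv2.resize(f['img'][140:300,160:440],None,fx=2.8,fy=2.8,interpolation=cv2.INTER_CUBIC))
H=hsv(f)
for nm,x,y,m0 in(('red',.615,-.017,(H[...,0]<8)|(H[...,0]>172)),('blue',.627,.102,(H[...,0]>98)&(H[...,0]<125))):
    m=(abs(w[...,0]-x)<.055)&(abs(w[...,1]-y)<.03)&(w[...,2]>.06)&(w[...,2]<.08)&m0&(H[...,1]>140); print(nm,m.sum(),rect(w[m]) if m.sum()>5 else '')
E
```

```text
t: 44.88
ee_pos: [0.6271, 0.1038, 0.1714]
ee_rot: [2.328, 2.108, 0.002]
wrist_force: [0.5, 0.2, -0.7]
gripper_width: 0.04
grip_force: 0.0
t: 45.72
ee_pos: [0.4072, 0.3601, 0.1693]
ee_rot: [-2.329, -2.108, 0.003]
wrist_force: [0.5, 0.3, 0.6]
gripper_width: 0.0403
grip_force: 0.0
t: 46.55
ee_pos: [0.4091, 0.3595, 0.0861]
ee_rot: [2.329, 2.108, 0.002]
wrist_force: [-0.1, 0.6, -0.2]
gripper_width: 0.0403
grip_force: 0.0
t 46.55 tcp [409.1 359.5  86.1] rot [2.329e+00 2.108e+00 2.000e-03] F [-0.1  0.6 -0.2] w 40.3 g 0.0 q [ 0.65  0.45  1.68 -0.    1.01  0.75]
red 472 (array([608.1, -18.3]), array([47. , 95.9]), 84.0, np.float64(68.0), 472)
blue 353 (array([627.2,  99.5]), array([44.1, 76.2]), 84.5, np.float64(67.8), 353)
```

View pics/t8.png

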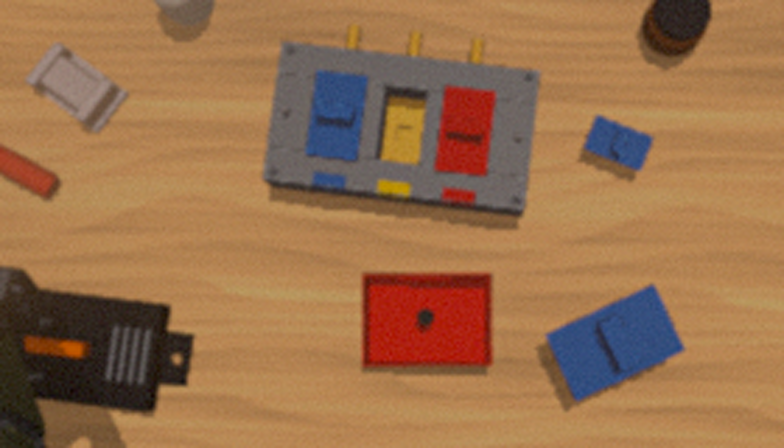

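Both cartridges are flat in their bays (blue at crop (336,113), red (465,130)), the yellow bay is clear and the stub is in the tub. Now I grip the cover.

```bash
python3 -m inch '[40,-0.3,-0.2,-12,0, 40,0,0,-12,0, 40,0,0,-9,0, 40,0,0,-7,0, 40,0,0,-4,0, 30,0,0,0,0, 15,0,0,0,0, 8,0,0,0,0, 0,0,0,0,0, 0,0,0,0,0]' 60
python3 -m inch '[0,0,0,0,0, 0,0,0,0,0, 0,0,0,0,0, 0,0,0,0,0, 0,0,0,4,0, 0,0,0,8,0, 0,0,0,15,0, 0,0,0,25,0, 0,0,0,30,0, 0,0,0,30,0]'
python3 -m inch '[0,0,0,36,0, 0,0,0,12,0, 0,0,0,0,0, 0,0,0,0,0, 0,0,0,0,0, 0,0,0,0,0, 0,0,0,0,0, 0,0,0,0,0, 0,0,0,0,0, 0,0,0,0,0]'
python3 -c "from h import *; st()"
```

```text
t: 47.43
ee_pos: [0.4087, 0.3593, 0.0416]
ee_rot: [2.329, 2.108, 0.001]
wrist_force: [-0.5, 0.5, 0.1]
gripper_width: 0.0129
grip_force: 59.0
t: 48.27
ee_pos: [0.4082, 0.3588, 0.1546]
ee_rot: [-2.329, -2.108, 0.002]
wrist_force: [0.3, 0.5, -2.8]
gripper_width: 0.0126
grip_force: 58.7
t: 49.1
ee_pos: [0.4085, 0.3591, 0.201]
ee_rot: [-2.329, -2.108, 0.001]
wrist_force: [-0.2, 0.4, -2.6]
gripper_width: 0.0125
grip_force: 58.8
t 49.1 tcp [408.5 359.1 201. ] rot [-2.329e+00 -2.108e+00  1.000e-03] F [-0.2  0.4 -2.6] w 12.5 g 58.8 q [ 0.65  0.31  1.58 -0.    1.25  0.75]
```

```bash
python3 -m inch '[0,21.2,-31.8,0,0, 0,21.2,-31.8,0,0, 0,21.2,-31.8,0,0, 0,21.2,-31.8,0,0, 0,21.2,-31.8,0,0, 0,21.2,-31.8,0,0, 0,21.2,-31.8,0,0, 0,21.2,-31.8,0,0, 0,21.2,-31.8,0,0, 0,21.2,-31.8,0,0]'
python3 -m inch '[0,0,0,-15,0, 0,0,0,-18,0, 0,0,0,-18,0, 0,0,0,-12,0, 0,0,0,-8,0, 0,0,0,-4,0, 0,0,0,0,0, 0,0,0,0,0, 0,0,0,0,0, 0,0,0,0,0]'
python3 - <<'E'
from h import *
st()
for n in('top','scene'):
    f=grab(n); w=cloud(f); s=(abs(w[...,0]-.62)<.12)&(abs(w[...,1]-.042)<.16)
    d=s&(w[...,2]>.058)&(w[...,2]<.071)&(hsv(f)[...,1]<70); h=s&(w[...,2]>.108)&(w[...,2]<.128)&(hsv(f)[...,2]<90)
    print(n,rect(w[d]),rect(w[h]))
E
```

```text
t: 49.93
ee_pos: [0.6213, 0.0393, 0.2012]
ee_rot: [-2.329, -2.108, -0.0]
wrist_force: [0.1, 0.2, -1.9]
gripper_width: 0.0125
grip_force: 58.9
t: 50.77
ee_pos: [0.6209, 0.0412, 0.1272]
ee_rot: [2.328, 2.108, 0.002]
wrist_force: [1.2, -0.1, -2.7]
gripper_width: 0.0126
grip_force: 59.1
t 50.77 tcp [620.9  41.2 127.2] rot [2.328e+00 2.108e+00 2.000e-03] F [ 1.2 -0.1 -2.7] w 12.6 g 59.1 q [ 0.01  0.55  1.41 -0.    1.17  0.11]
top (array([619.9,  39.8]), array([242.3, 130.7]), 84.6, np.float64(63.0), 494) (array([621. ,  26.9]), array([159.4, 100.3]), 84.2, np.float64(120.8), 572)
scene (array([620.3,  44.1]), array([242.4, 130.8]), 84.2, np.float64(64.5), 971) (array([620.5,  43.1]), array([190. , 100.1]), 84.2, np.float64(122.0), 1680)
```

```bash
python3 -m inch '[0,0,0,-4,0, 0,0,0,-3,0, 0,0,0,-2,0, 0,0,0,-2,0, 0,0,0,-2,0, 0,0,0,-1,0, 0,0,0,0,0, 0,0,0,0,0, 0,0,0,0,0, 0,0,0,0,0]'
python3 -c "from h import *; st()"
```

```text
t: 51.7
ee_pos: [0.6205, 0.0411, 0.1123]
ee_rot: [2.329, 2.108, -0.0]
wrist_force: [-0.2, -1.3, -3.5]
gripper_width: 0.0128
grip_force: 59.1
t 51.7 tcp [620.5  41.1 112.3] rot [ 2.329  2.108 -0.   ] F [-0.2 -1.3 -3.5] w 12.8 g 59.1 q [ 0.01  0.57  1.42 -0.    1.15  0.11]
```

The holes are over the pins with no resistance. I finish the seating.

```bash
python3 -m inch '[0,0,0,-2,0, 0,0,0,-2,0, 0,0,0,-1,0, 0,0,0,-1,0, 0,0,0,-0.7,0, 0,0,0,-0.5,0, 0,0,0,0,0, 0,0,0,0,0, 0,0,0,0,0, 0,0,0,0,0]'
python3 -c "from h import *; st()"
```

```text
t: 52.53
ee_pos: [0.6205, 0.041, 0.1056]
ee_rot: [2.329, 2.108, 0.0]
wrist_force: [-3.6, -2.3, 4.2]
gripper_width: 0.0125
grip_force: 60.0
t 52.53 tcp [620.5  41.  105.6] rot [2.329 2.108 0.   ] F [-3.6 -2.3  4.2] w 12.5 g 60.0 q [ 0.01  0.58  1.43 -0.    1.14  0.11]
```

It reached the deck (105.6 mm, 4 N up). I release, back off and check.

```bash
python3 -m inch '[20,0,0,0,0, 40,0,0,0,0, 45,0,0,0,0, 45,0,0,10,0, 45,0,0,25,0, 45,0,0,35,0, 45,0,0,35,0, 45,-30,0,20,0, 45,-40,0,0,0, 45,-40,0,0,0]'
python3 -m inch '[45,-20,-30,0,0, 45,-20,-30,0,0, 45,0,-30,0,0, 45,0,-30,0,0, 45,0,-30,0,0, 45,0,-30,0,0, 45,0,-30,0,0, 45,0,0,0,0, 45,0,0,0,0, 45,0,0,0,0]'
python3 - <<'E'
from h import *
st()
f=grab('top'); w=cloud(f); s=(abs(w[...,0]-.62)<.12)&(abs(w[...,1]-.04)<.16)
h=s&(w[...,2]>.09)&(w[...,2]<.112)&(hsv(f)[...,2]<90); print('hood',rect(w[h]))
P=w[h]; A=np.c_[P[:,:2],np.ones(len(P))]; print('tilt',np.linalg.lstsq(A,P[:,2],rcond=None)[0])
a=cv2.resize(f['img'][130:310,160:520],None,fx=2.2,fy=2.2,interpolation=cv2.INTER_CUBIC); cv2.imwrite('pics/t9.png',a)
E
```

```text
t: 53.37
ee_pos: [0.5096, 0.0412, 0.2316]
ee_rot: [2.328, 2.107, 0.004]
wrist_force: [-0.7, 0.2, -0.3]
gripper_width: 0.0451
grip_force: 0.0
t: 54.2
ee_pos: [0.4706, -0.1685, 0.2305]
ee_rot: [2.329, 2.108, 0.001]
wrist_force: [-1.3, 1.0, -0.1]
gripper_width: 0.0448
grip_force: 0.0
t 54.2 tcp [ 470.6 -168.5  230.5] rot [2.329e+00 2.108e+00 1.000e-03] F [-1.3  1.  -0.1] w 44.8 g 0.0 q [-0.42  0.19  1.66  0.    1.29 -0.32]
hood (array([621.8,  40.8]), array([187.8, 100.5]), 84.4, np.float64(98.9), 2589)
tilt [ 0.0009643  -0.00215518  0.0984107 ]
```

View pics/t9.png

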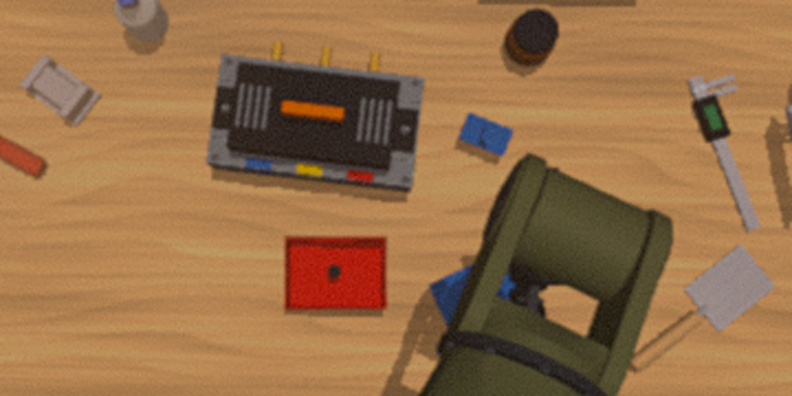

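The cover lies flat on its pins (hood height and tilt match the start), the stub is in the tub, and the bystanders in view are unmoved. I hand in.

```bash
python3 -c "
from station import ctrl
print(ctrl.close_job())"
```

```text
the job is handed in; nothing more can be done
None
```

The job is handed in at about 54 s: I felt all three bays left to right, moved the one stub (blue bay) to the tub, seated the blue and red cartridges fully home, left the yellow bay clear and empty, and put the cover back flat on its pins; the judge's verdict was not shown.

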